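Brace a jar of brass hardware, unscrew its tight cap and hold it above

ROBOT

A 7-joint arm with a two-finger parallel gripper is mounted at the origin on the work surface. World frame = base frame: x ahead of the robot, y to its left, z up, the work surface at z = 0. Lengths are in m, angles in rad, forces in N, time in s.
With the tool pointing down it reaches from about 0.4 to 0.875 m from the base axis. Payload 4.4 kg.
Tool frame: the origin (TCP) lies at the very end of the fingers, on their centre line; the grasp point (between the pads) lies 19 mm behind it; z points along the fingers, y is the line along which they close (so a half turn about z gives the same grasp; the last joint's range is limited). The gripper opens to 85 mm and grips with 20 to 120 N. Pads are 22 mm wide; open, the fingers measure 114 mm over their backs; the gripper's body (76 mm by 85 mm) begins 54 mm behind the grasp point. The pads swing forward as they close: fully open they stand 13 mm farther back than shut.
Start: joints at [1.156, 0.628, 0.038, 1.517, -0.027, 0.996, -0.02], TCP at [0.222, -0.611, 0.202] pointing down, gripper open.
Joint ranges: [-3.06, 3.06], [-0.37, 2.12], [-1.25, 1.32], [0.18, 2.47], [-1.1, 4.24], [0.23, 1.98], [-2.94, 2.94]. Speed limits (rad/s): [2.57, 2.57, 3.14, 3.14, 3.14, 3.14, 3.14].

INTERFACE

Orientations are given as a unit quaternion [x, y, z, w].
In Python, from workcell import env gives the robot as it stands.
- The arm moves only by the shell command python3 -m crank 'ROWS' [FORCE]. ROWS is JSON, a list of rows, each a list of 5 numbers: the shift along the tool's x, y, z in units of 25 mm (1.0 is 25 mm), then the turn about the tool's z in units of 5 degrees (1.0 is 5 degrees), then the finger opening in mm, from 0 to 85.4. A call has exactly 8 rows; each row is the pose to reach, as a shift and turn from the pose commanded when the call began, along the tool's axes at that moment; what a row does not reach only later rows make up. A row lasts 1/12 s, in which the tool goes at most 41.7 mm and 7.16 degrees, less where a joint would pass 70% of its speed; a pose out of reach is approached as far as the arm can. A call with a gripper value outside its range is refused whole. The fingers move at their own pace and stop on an object; FORCE is the grip in N (left out, the last holds). Time passes only in rows, so rows that repeat a pose let the fingers close, or fill a call up. It gives the time, the measured TCP pose, the force, the opening and the grip force at its end, in the units of the state.
- env.read_state(): the state, without advancing time (a new reading comes with each control period).
- env.grab_frame(name): name is "scene" or "top" or "wrist"; returns the picture (400x640x3 uint8, red, green, blue); there is no depth.
- env.camera_model(name): a dict with "fx", "fy", "cx", "cy" (pixels), "k1" (the pictures are not rectified: a ray, as slopes to the right and down, at radius r is drawn at 1 + k1 r^2 times it, then the intrinsics apply), "R" (3x3) and "t" (3): a world point X has camera coordinates R X + t. Camera axes: x right, y down, z forward; pixel columns grow to the right and rows downward; lengths in m; the calibration is good to about 2 mm. A picture is of the moment at which its call begins: read the wrist's pose just before it. camera_model takes no time and is no camera call; for the wrist camera it gives the pose at the moment of the call.
- env.sign_off(): hands the job in; it is judged then, once.
The state is a dict: "t": time; "joint_positions": joint angles; "joint_vel": joint speeds; "joint_efforts": joint torques, N m; "eef_pos": TCP position; "tcp_rot": TCP orientation; "contact_force": force on the tool from outside, world axes, zero at the start; "moment": the same for the moment, N m; "finger_gap": finger opening in m; "finger_force": force on a finger pad.
Only numpy, scipy, OpenCV 4.12 (cv2) and the standard library are available. Lean on these libraries where they do the work, as an engineer would, in place of code of your own. Each camera call takes 0.05 s, during which the arm holds its last target. There are 200 camera calls.

TASK

Set the square clear jar with the teal cap fully down and upright in the square pocket of the wooden bracing block, so that it cannot turn, then unscrew its tight cap (counter-clockwise seen from above) until the threads let go. Lift the cap straight off and finish while still holding it in the gripper, level and still, directly over the open jar and about two fingers' width (2 to 3 cm) clear of its mouth; the jar stays seated in the block. Leave the other things on the bench where they are.

Things in the scene. Friction and masses are not known exactly. Their poses are not given: they have to be found in the camera images.
- jar_mid (a point): Square clear jar, brass bits inside: body 56 x 56 mm, 58 mm high, then a round neck (40 mm, 50 mm over its white threads) to the mouth at 86 mm. This point: on its axis, 43 mm above its underside; z up, x and y square to its flat sides. About 0.3 kg. Starts upright on the bench, cap screwed on; there the tight cap only turns the jar along. It can be lifted by its cap.
- cap_mid (a point): Teal ribbed round cap, 60 mm across, 31 mm high, 80 g. This point: on its axis at half height, z up; screwed on it is 82 to 84 mm above the jar's underside and the cap's lower edge is 9 mm above the shoulder of the square body, whose corners reach 40 mm from the axis: fingertips more than 24 mm below this point hit them when turning.
- brace_floor (a point): Bracing block: light wooden block 120 x 120 x 32 mm screwed to the bench, with an open square pocket 60 x 60 mm, 20 mm deep, chamfered at its mouth. This point is the centre of the pocket's floor, 12 mm above the bench; z is up, x and y are square to the pocket's sides. The jar stands in it in any of the four quarter turns; it is fully down when its underside is on this floor.
- amber_jar: Bystander: round amber jar with black cap, 62 mm across, 85 mm high. Origin: centre of its underside.
- white_jar: Bystander: round white jar with red cap, 58 mm across, 75 mm high. Origin: centre of its underside.
- driver: Bystander: screwdriver with yellow handle lying on the bench. Origin: on the bench under its middle.
- spanner: Bystander: steel spanner lying on the bench. Origin: on the bench under its middle.
- pliers: Bystander: pliers with orange handles lying on the bench. Origin: on the bench under the pivot.
- carton: Bystander: small cardboard carton 70 x 90 x 60 mm. Origin: centre of its underside.
- meter_case: Bystander: yellow meter 75 x 140 x 35 mm lying flat. Origin: centre of its underside.
- cap: The same cap; origin on its axis at its lower edge. Unscrews counter-clockwise from above against about 0.6 N m; lets go after 35 to 70 degrees (turn 75 to 85 in one grasp), catches again beyond 130. It stays level as it turns (rises under 1 mm), then springs up about 5 mm. A sprung white liner inside pushes it off the mouth with 14 to 20 N; its lower edge clears the mouth 19 mm higher than screwed on.
- jar: The same jar; origin at the centre of its underside, z up. Held in the pocket only by its weight and the square fit (it can turn about 4 degrees there).
Mind the look-alikes: they are no part of the job. Of the things shaped like the part that bears brace_floor, the wooden one is meant. What is shaped like the cap but pink is not meant.

How it is judged:
On the way, in this order (a step that is already met when the one before it is completed fails the run):
1. the jar stands fully down and upright in the pocket with its cap still screwed on (z of jar_mid in the frame of brace_floor between 0.036 and 0.049 m and horizontal distance between jar_mid and brace_floor below 0.009 m and angle between jar_mid's own z axis and vertical below 0.12 rad and z of cap_mid in the frame of jar_mid below 0.0455 m and horizontal distance between cap_mid and jar_mid below 0.008 m), for 0.2 s.
2. the cap has let go and risen off its thread while the jar stays in the pocket (z of jar_mid in the frame of brace_floor between 0.036 and 0.049 m and horizontal distance between jar_mid and brace_floor below 0.009 m and angle between jar_mid's own z axis and vertical below 0.12 rad and z of cap_mid in the frame of jar_mid above 0.05 m), for 0.1 s.
At the end, for the whole second after the job is handed in: Jar in the pocket (within 6 mm of the floor, 9 mm of the centre, tilt under 7 degrees). Cap gripped (over 3 N), off the jar, level within 10 degrees, under 20 mm/s, within 15 mm of the jar axis, its lower edge 5 to 46 mm above the mouth (z of jar_mid in the frame of brace_floor between 0.036 and 0.049 m and horizontal distance between jar_mid and brace_floor below 0.009 m and angle between jar_mid's own z axis and vertical below 0.12 rad and z of cap_mid in the frame of jar_mid between 0.0635 and 0.105 m and horizontal distance between cap_mid and jar_mid below 0.015 m and angle between cap_mid's own z axis and vertical below 0.17 rad and contact force between the fingers and cap above 3 N and contact force between cap and jar below 0.2 N and linear speed of cap below 0.02 m/s); the arm keeps its last pose, push and grip.
It fails at once if another thing on the bench is moved more than 30 mm (distance of any of amber_jar, white_jar, driver, spanner, pliers, carton, meter_case from where it was at the start of the episode above 0.03 m).
It fails at once if the jar is tipped over (more than 35 degrees) (angle between jar_mid's own z axis and vertical above 0.6 rad).
It also fails if it takes over 51 s, if anything falls off the work surface, if the arm or the gripper's body presses on something with over 40 N, if the wrist force passes 120 N, or if a joint passes its speed limit or range.

## Working session

There is one attempt and no reset: what is moved stays moved. The work goes in short steps, Python scripts to look and compute and a shell command to move; the robot and the scene stay as the last step left them, time stands still between calls to the robot, and variables do not carry over. Pictures are saved under pics/ and viewed, at most 10 in all, crops included, and the job is handed in when it is done.

```bash
mkdir -p pics
python3 - <<'E'
from workcell import env
import cv2,numpy as np
for n in("scene","top"):
    f=env.grab_frame(n); cv2.imwrite(f"pics/{n}0.png",f[:,:,::-1])
    print(n,env.camera_model(n))
s=env.read_state();print({k:np.round(v,3) for k,v in s.items()})
E
```

```text
scene {'fx': 408.77542268850254, 'fy': 408.77542268850254, 'cx': 320.471461471217, 'cy': 199.41713733689338, 'k1': -0.025799370236339998, 'R': array([[-0.85948884,  0.51106498,  0.00956666],
       [ 0.3247461 ,  0.56040708, -0.76189492],
       [-0.39473904, -0.65173345, -0.64762999]]), 't': array([ 0.53033536, -0.09246154,  1.29368785])}
top {'fx': 392.23906037473944, 'fy': 392.23906037473944, 'cx': 319.75677509370047, 'cy': 196.92635311535, 'k1': -0.06513194801258855, 'R': array([[-0.00100085, -0.99998908, -0.00456448],
       [-0.98639779,  0.0017375 , -0.16436659],
       [ 0.16437272,  0.00433789, -0.98638876]]), 't': array([-0.0343999 ,  0.58607965,  1.29001893])}
{'t': np.float64(0.1), 'joint_positions': array([ 1.156,  0.629,  0.038,  1.518, -0.027,  0.996, -0.02 ]), 'joint_vel': array([-0.   , -0.001, -0.   , -0.001,  0.   , -0.002, -0.001]), 'joint_efforts': array([ 3.0000e-03, -5.6453e+01,  1.2310e+00, -1.9397e+01,  1.1000e-02,
        5.0000e-03,  0.0000e+00]), 'eef_pos': array([ 0.222, -0.61 ,  0.201]), 'tcp_rot': array([ 0.985,  0.174, -0.   , -0.001]), 'contact_force': array([ 0.528,  0.189, -0.331]), 'moment': array([-0.022, -0.03 ,  0.044]), 'finger_force': np.float64(0.0), 'finger_gap': np.float64(0.085)}
```

View pics/top0.png

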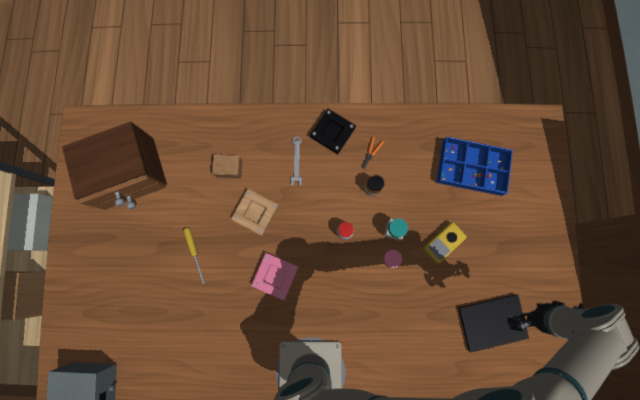

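View pics/scene0.png

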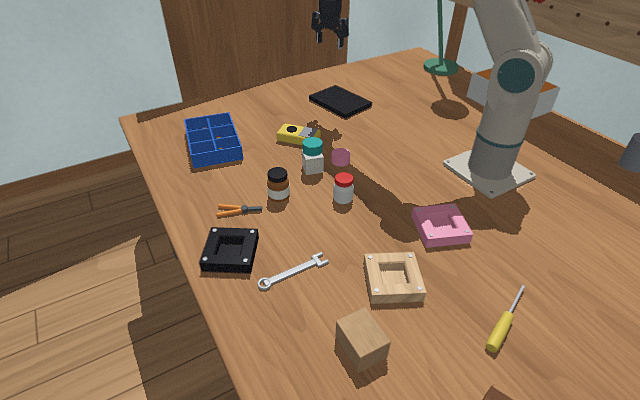

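The top view shows the teal-capped jar at about (398,228) and the wooden block at (255,212). In the scene view they are at (313,155) and (395,275). I'll enlarge both.

```bash
cat > h.py <<'E'
from workcell import env
import cv2,numpy as np
def K(c): return np.array([[c['fx'],0,c['cx']],[0,c['fy'],c['cy']],[0,0,1.]])
def D(c): return np.array([c['k1'],0,0,0,0.])
def onplane(n,uv,z,c=None):
    c=c or env.camera_model(n)
    p=cv2.undistortPoints(np.float64(uv).reshape(-1,1,2),K(c),D(c))[:,0]
    d=np.c_[p,np.ones(len(p))]@c['R']; o=-c['R'].T@c['t']
    return o+d*((z-o[2])/d[:,2])[:,None]
def proj(n,X,c=None):
    c=c or env.camera_model(n)
    return cv2.projectPoints(np.float64(X).reshape(-1,1,3),cv2.Rodrigues(c['R'])[0],c['t'],K(c),D(c))[0][:,0]
E
python3 - <<'E'
import cv2,numpy as np
t=cv2.imread('pics/top0.png');s=cv2.imread('pics/scene0.png')
f=lambda i,u,v:cv2.resize(i[v:v+50,u:u+66],(396,300),interpolation=cv2.INTER_CUBIC)
cv2.imwrite('pics/c1.png',np.vstack([np.hstack([f(t,222,186),f(t,365,203)]),np.hstack([f(s,362,245),f(s,280,130)])]))
E
```

```text
(no output)
```

View pics/c1.png

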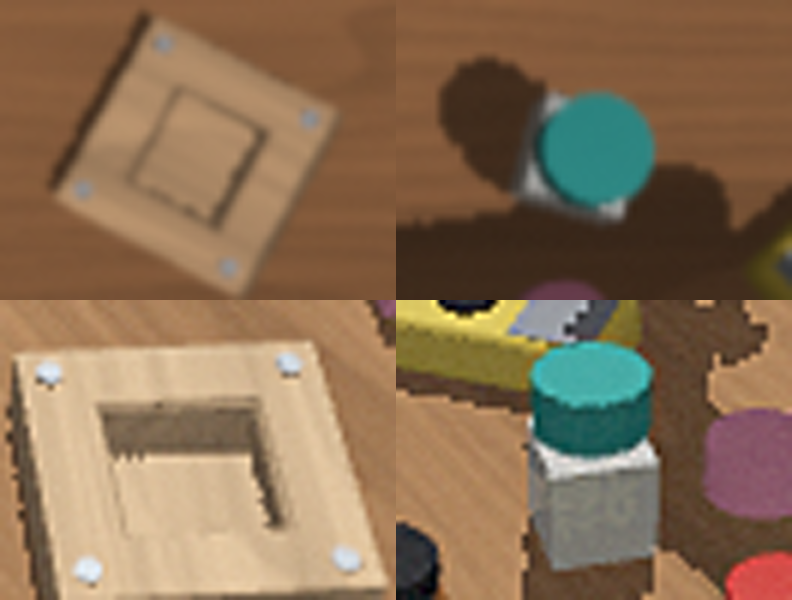

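Run:
```python
from h import *
np.set_printoptions(precision=4,suppress=True)
a=np.array
T=a([[163,44],[311,118],[229,267],[83,188]])/6+a([222,186])-.4
S=(a([[49,372],[289,363],[347,558],[88,569]])-a([0,300]))/6+a([362,245])-.4
for n,P in(("top",T),("scene",S)):
    X=onplane(n,P,.033); e=np.roll(X,-1,0)-X
    print(n,X.mean(0),np.linalg.norm(e[:,:2],axis=1),np.degrees(np.arctan2(e[:,1],e[:,0]))%90)
print('cap',onplane("top",a([203,148])/6+a([365,203])-.4,.0985),onplane("scene",a([196,76])/6+a([280,130])-.4,.0985))
C=a([[550,93],[520,195],[622,217]]);X=onplane("top",(C-a([396,0]))/6+a([365,203])-.4,.058);print('sh',X)
C=a([[553,568],[655,548]]);Y=onplane("scene",(C-a([396,300]))/6+a([280,130])-.4,0);print('bot',Y)
C=a([[541,474],[658,461]]);Z=onplane("scene",(C-a([396,300]))/6+a([280,130])-.4,.058);print('shs',Z)
for W in(X,Y,Z):
    e=np.diff(W,axis=0);print(np.linalg.norm(e,axis=1),np.degrees(np.arctan2(e[:,1],e[:,0]))%90)
```

```text
top [0.5391 0.19   0.033 ] [0.0968 0.0968 0.0963 0.0944] [63.4212 62.1273 61.9973 62.4195]
scene [0.5372 0.1933 0.033 ] [0.0962 0.0958 0.0963 0.0958] [62.4864 62.6249 62.4912 62.5967]
cap [[ 0.4773 -0.2909  0.0985]] [[ 0.4778 -0.2841  0.0985]]
sh [[ 0.5118 -0.2723  0.058 ]
 [ 0.4548 -0.2539  0.058 ]
 [ 0.4424 -0.3105  0.058 ]]
bot [[ 0.5098 -0.2697  0.    ]
 [ 0.4551 -0.2582  0.    ]]
shs [[ 0.5137 -0.2733  0.058 ]
 [ 0.4569 -0.2539  0.058 ]]
[0.0599 0.0579] [72.1197 77.6099]
[0.0558] [78.1571]
[0.0601] [71.0956]
```

```bash
cat >> h.py <<'E'
from scipy.spatial.transform import Rotation as Ro
def togo(X,yaw=None):
    s=env.read_state(); R=Ro.from_quat(s['tcp_rot']).as_matrix()
    y=np.degrees(np.arctan2(R[1,0],R[0,0])); tilt=np.degrees(np.arccos(-R[2,2]))
    print('t %.2f'%s['t'],'tcp',np.round(s['eef_pos'],4),'yawx %.2f tilt %.2f'%(y,tilt),'F',np.round(s['contact_force'],1),'M',np.round(s['moment'],2),'gap %.4f ff %.1f'%(s['finger_gap'],s['finger_force']),'j7 %.2f'%s['joint_positions'][6])
    if X is not None: print('shift units',np.round(R.T@(np.array(X)-s['eef_pos'])/.025,2),'' if yaw is None else 'turn units %.2f'%((y-yaw)/5))
E
python3 -m crank '[[1.2,-0.7,-0.2,0,85],[2.6,-1.6,-0.5,0,85],[4.2,-2.6,-0.8,0,85],[5.8,-3.5,-1,0,85],[7.4,-4.5,-1,0,85],[8.8,-5.4,-1,0,85],[10,-6.1,-1,0,85],[11,-6.7,-1,0,85]]' 90
python3 - <<'E'
from h import *
togo([.477,-.291,.22])
E
```

```text
t: 0.77
eef_pos: [0.4245, -0.357, 0.2266]
tcp_rot: [0.985, 0.174, 0.0, -0.0]
contact_force: [1.1, -0.7, -0.8]
finger_gap: 0.085
finger_force: 0.0
t 0.77 tcp [ 0.4245 -0.357   0.2266] yawx 20.03 tilt 0.04 F [ 1.1 -0.7 -0.8] M [-0.07 -0.04  0.  ] gap 0.0850 ff 0.0 j7 -0.56
shift units [ 2.88 -1.76  0.27]
```

```bash
python3 -m crank '[[0.8,-0.5,0,0,85],[1.6,-1,0,0,85],[2.3,-1.4,0,0,85],[2.6,-1.6,0,0,85],[2.8,-1.7,0,0,85],[2.9,-1.75,0,0,85],[2.9,-1.75,0,0,85],[2.9,-1.75,0,0,85]]' >/dev/null
python3 - <<'E'
from h import *
togo([.477,-.291,.064])
c=env.camera_model("wrist");import pickle;pickle.dump(c,open('w1.pkl','wb'))
cv2.imwrite('pics/w1.png',env.grab_frame("wrist")[:,:,::-1])
print(c,proj("wrist",[.477,-.291,.0985],c))
E
```

```text
t 1.43 tcp [ 0.4756 -0.2949  0.2266] yawx 19.87 tilt 0.05 F [ 0.5 -0.4  0.4] M [ 0.01 -0.02  0.02] gap 0.0851 ff 0.0 j7 -0.71
shift units [ 0.11 -0.13  6.51] 
{'fx': 351.89425346192235, 'fy': 351.89425346192235, 'cx': 317.4254274521115, 'cy': 206.61826815148822, 'k1': -0.010710767207688626, 'R': array([[ 3.40203530e-01, -9.40351796e-01, -2.41208158e-04],
       [-9.00730427e-01, -3.25942835e-01,  2.87134056e-01],
       [-2.70085645e-01, -9.74667559e-02, -9.57890378e-01]]), 't': array([-0.43961163,  0.28800903,  0.50286394])} [[313.180695   185.47726146]]
```

View pics/w1.png

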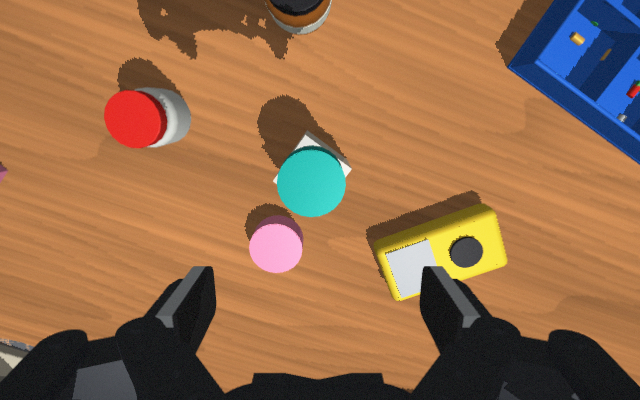

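Run:
```python
import cv2
i=cv2.imread('pics/w1.png')[120:225,260:365]
cv2.imwrite('pics/w1c.png',cv2.resize(i,(588,588),interpolation=cv2.INTER_CUBIC))
```

```text
(no output)
```

View pics/w1c.png

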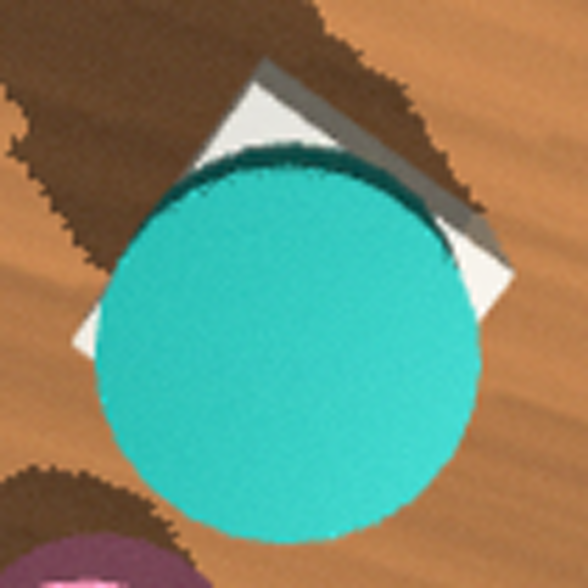

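Run:
```python
from h import *
import pickle;c=pickle.load(open('w1.pkl','rb'))
f=lambda P:np.array(P)/5.6+np.array([260,120])-.4
print(onplane(0,f([[288,353],[95,353],[481,353]]),.0985,c))
X=onplane(0,f([[73,343],[255,84],[514,273]]),.058,c);print(X,(X[0]+X[2])/2)
e=np.diff(X,axis=0);print(np.linalg.norm(e,axis=1),np.degrees(np.arctan2(e[:,1],e[:,0]))%90)
togo([.477,-.291,.064])
```

```text
[[ 0.47875683 -0.28837493  0.0985    ]
 [ 0.46851613 -0.26006474  0.0985    ]
 [ 0.48900002 -0.31667908  0.0985    ]]
[[ 0.45863021 -0.25444055  0.058     ]
 [ 0.51208597 -0.26978921  0.058     ]
 [ 0.49679619 -0.32315583  0.058     ]] [ 0.4777132  -0.28879819  0.058     ]
[0.05561564 0.05551372] [73.97973367 74.01274841]
t 1.48 tcp [ 0.4755 -0.295   0.2267] yawx 19.86 tilt 0.05 F [-0.2  0.5  0.4] M [ 0.01  0.03 -0.03] gap 0.0851 ff 0.0 j7 -0.71
shift units [ 0.11 -0.13  6.51]
```

```bash
python3 -m crank '[[0.18,-0.2,0.8,0,85],[0.18,-0.2,1.8,0,85],[0.18,-0.2,2.8,0,85],[0.18,-0.2,3.8,0,85],[0.18,-0.2,4.8,0,85],[0.18,-0.2,5.7,0,85],[0.18,-0.2,6.3,0,85],[0.18,-0.2,6.55,0,85]]' 
python3 -m crank '[[0,0,0,0,85],[0,0,0,0,58],[0,0,0,0,50],[0,0,0,0,50],[0,0,0,0,50],[0,0,0,0,50],[0,0,0,0,50],[0,0,0,0,50]]' 90
python3 -c "
from h import *
togo([.478,-.2887,.16])"
```

```text
t: 2.15
eef_pos: [0.4769, -0.2877, 0.0607]
tcp_rot: [0.985, 0.173, -0.002, -0.001]
contact_force: [-0.7, -0.4, 0.7]
finger_gap: 0.085
finger_force: 0.0
t: 2.82
eef_pos: [0.4806, -0.2891, 0.0658]
tcp_rot: [0.985, 0.174, 0.002, 0.002]
contact_force: [-2.0, -1.4, 10.4]
finger_gap: 0.0499
finger_force: 5.6
t 2.82 tcp [ 0.4806 -0.2891  0.0658] yawx 19.98 tilt 0.30 F [-2.  -1.4 10.4] M [-0.11  0.41  0.16] gap 0.0499 ff 5.6 j7 -0.73
shift units [-0.08 -0.03 -3.77]
```

Run:
```python
from h import *
w=env.grab_frame("wrist")[:,:,::-1];s=env.grab_frame("scene")[:,:,::-1]
a=cv2.resize(w,(640,400))[150:400,100:500]
b=cv2.resize(s[85:210,255:375],(480,500),interpolation=cv2.INTER_CUBIC)
o=np.zeros((500,800,3),np.uint8);o[:400,:320]=cv2.resize(w,(320,200))[:,:].repeat(2,0)[:400];o[:,320:]=b
o[:,:320]=0;o[:200,:320]=cv2.resize(w,(320,200));o[200:500,:320]=cv2.resize(w[160:370,200:424],(320,300))
cv2.imwrite('pics/g1.png',o)
togo(None)
```

```text
t 2.92 tcp [ 0.4806 -0.2891  0.0658] yawx 19.98 tilt 0.30 F [-1.1 -0.5 10.3] M [-0.01  0.4   0.15] gap 0.0498 ff 5.6 j7 -0.73
```

View pics/g1.png

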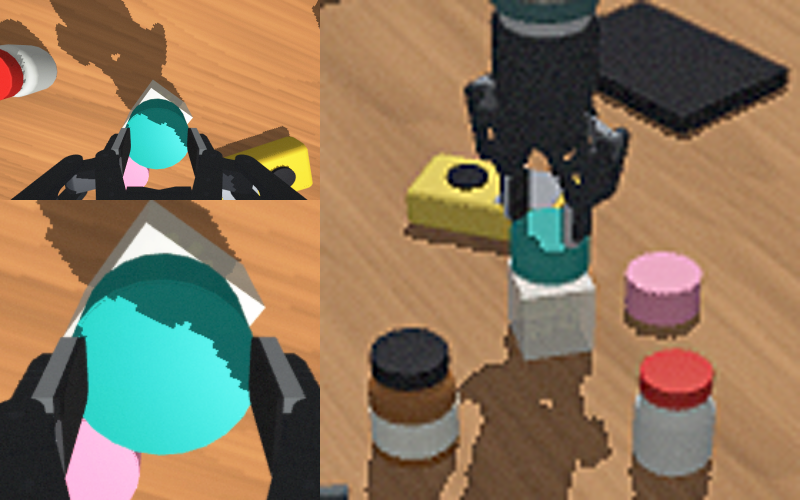

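Run:
```python
from h import *
s=env.read_state();R=Ro.from_quat(s['tcp_rot']).as_matrix();p=s['eef_pos']
L=[('tcp',p),('tip+y',p+R@[0,.025,0]),('tip-y',p+R@[0,-.025,0]),('tip+30',p+R@[0,.03,0]),('tip-30',p+R@[0,-.03,0]),('captop',[.478,-.2887,.0985]),('capbot',[.478,-.2887,.067])]
for n,X in L:
    a=proj('scene',X)[0];b=proj('wrist',X)[0]
    print(n,'crop scene',(a-[255,85])*4+[320,0],'crop wrist',(b-[200,160])*[320/224,300/210]+[0,200])
```

```text
tcp crop scene [542.82928058 263.39958888] crop wrist [166.24870777 322.89212229]
tip+y crop scene [518.13417158 251.66760226] crop wrist [233.78105755 322.91853437]
tip-y crop scene [568.00170316 275.36094921] crop wrist [ 98.72654057 322.84393888]
tip+30 crop scene [513.25132878 249.34819506] crop wrist [247.28185056 322.92119974]
tip-30 crop scene [573.09458501 277.7812913 ] crop wrist [ 85.23022477 322.83169412]
captop crop scene [545.85771375 226.27306169] crop wrist [162.30713163 371.19267362]
capbot crop scene [546.04654568 261.40443054] crop wrist [162.86289006 329.99606375]
```

The picture shows the fingertips (crop 572,245) resting on the cap's top rim, not around its side. The tips sit about 28 mm higher than the TCP reading suggests. I'll open and go lower.

```bash
python3 -m crank '[[0,0,-0.3,0,85],[0,0,-0.3,0,85],[0,0,-0.3,0,85],[0,0,-0.3,0,85],[0,0,-0.3,0,85],[0,0,0.2,0,85],[0,0,0.7,0,85],[0,0,0.7,0,85]]' 
python3 -c "
from h import *
togo([.478,-.2887,.045])
w=env.grab_frame('wrist')[:,:,::-1];s=env.grab_frame('scene')[:,:,::-1]
cv2.imwrite('pics/g2.png',np.hstack([cv2.resize(w[100:400,160:480],(400,400)),cv2.resize(s[100:190,270:360],(400,400),interpolation=cv2.INTER_CUBIC)]))"
```

```text
t: 3.58
eef_pos: [0.4775, -0.2863, 0.0434]
tcp_rot: [0.985, 0.174, -0.002, -0.001]
contact_force: [0.2, -0.6, -0.0]
finger_gap: 0.0849
finger_force: 0.0
t 3.58 tcp [ 0.4775 -0.2863  0.0434] yawx 19.99 tilt 0.24 F [ 0.2 -0.6 -0. ] M [ 0.01  0.08 -0.07] gap 0.0849 ff 0.0 j7 -0.73
shift units [-0.01  0.1  -0.06]
```

View pics/g2.png

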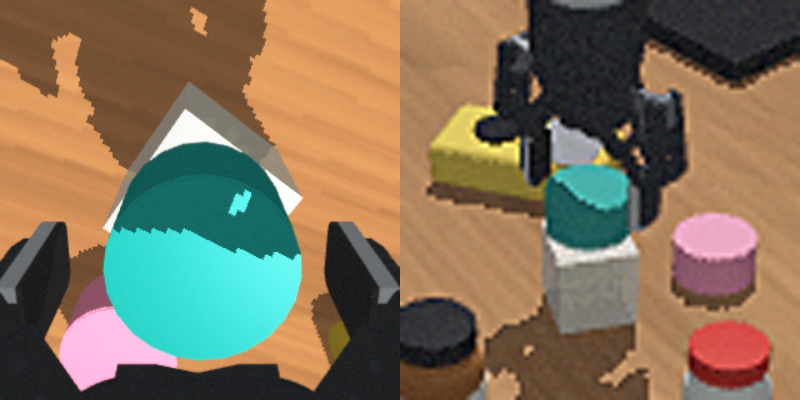

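Run:
```python
from h import *
s=env.read_state();R=Ro.from_quat(s['tcp_rot']).as_matrix();p=s['eef_pos']
for b in(0,.013,.02,.03,.04,.05):
    print(b,(proj('scene',p+R@[0,-.049,-b])-[270,100])*4.444+[400,0],(proj('wrist',p+R@[.011,-.0425,-b])-[160,100])*[1.25,4/3])
```

```text
0 [[639.89067377 277.83477829]] [[ 93.38751227 168.54838277]]
0.013 [[640.15117385 262.10563059]] [[ 85.82589084 180.70999162]]
0.02 [[640.29288942 253.54749333]] [[ 81.27990569 188.02285553]]
0.03 [[640.49712253 241.2123791 ]] [[ 74.10307332 199.56996142]]
0.04 [[640.70348055 228.74703862]] [[ 65.98079454 212.64141788]]
0.05 [[640.91199526 216.14949157]] [[ 56.7138062  227.55923292]]
```

Both views put the open tips about 42 mm behind the TCP, at z≈0.085. I'll go down another 13 mm and close.

```bash
python3 -m crank '[[0,0.1,0.3,0,85],[0,0.1,0.52,0,85],[0,0.1,0.52,0,85],[0,0.1,0.52,0,40],[0,0.1,0.52,0,40],[0,0.1,0.52,0,40],[0,0.1,0.52,0,40],[0,0.1,0.52,0,40]]' 90
python3 -c "
from h import *
togo([.478,-.2887,.16])
w=env.grab_frame('wrist')[:,:,::-1];s=env.grab_frame('scene')[:,:,::-1]
cv2.imwrite('pics/g3.png',np.hstack([cv2.resize(w[100:400,160:480],(400,400)),cv2.resize(s[100:190,270:360],(400,400),interpolation=cv2.INTER_CUBIC)]))"
```

```text
t: 4.35
eef_pos: [0.4798, -0.2888, 0.0329]
tcp_rot: [0.985, 0.174, -0.0, -0.001]
contact_force: [-2.2, 3.2, 6.3]
finger_gap: 0.0585
finger_force: 95.2
t 4.35 tcp [ 0.4798 -0.2888  0.0329] yawx 20.01 tilt 0.06 F [-2.2  3.2  6.3] M [ 0.57  0.35 -0.03] gap 0.0585 ff 95.2 j7 -0.72
shift units [-0.06 -0.03 -5.08]
```

```bash
python3 -m crank '[[0,0,-0.3,0,40],[0,0,-0.9,0,40],[0,0,-1.7,0,40],[0,0,-2.5,0,40],[0,0,-3.3,0,40],[0,0,-4.1,0,40],[0,0,-4.6,0,40],[0,0,-4.8,0,40]]' 
python3 -m crank '[[0.2,-0.4,0,0.3,40],[0.6,-1.2,0,0.6,40],[1.1,-2.2,0,0.9,40],[1.7,-3.3,0,1.2,40],[2.3,-4.5,0,1.5,40],[2.9,-5.7,0,1.8,40],[3.5,-6.9,0,2.1,40],[4.1,-8.1,0,2.3,40]]' 
python3 -m crank '[[0.6,-1.2,0,0,40],[1.2,-2.4,0,0,40],[1.8,-3.6,0,0,40],[2.4,-4.8,0,0,40],[3,-5.9,0,0,40],[3.4,-6.8,0,0,40],[3.7,-7.3,0,0,40],[3.8,-7.5,0,0,40]]' 
python3 -c "
from h import *
togo([.5385,.1915,.15],8.5)"
```

```text
t: 5.12
eef_pos: [0.4809, -0.2908, 0.1546]
tcp_rot: [0.985, 0.173, 0.001, 0.001]
contact_force: [0.3, 0.2, -2.7]
finger_gap: 0.0583
finger_force: 97.1
t: 5.78
eef_pos: [0.5066, -0.0631, 0.1519]
tcp_rot: [0.997, 0.073, -0.0, 0.0]
contact_force: [1.1, -0.4, -4.0]
finger_gap: 0.0583
finger_force: 97.1
t: 6.45
eef_pos: [0.5736, 0.138, 0.1517]
tcp_rot: [0.997, 0.076, -0.0, -0.0]
contact_force: [-0.0, 0.6, -3.7]
finger_gap: 0.0583
finger_force: 97.1
t 6.45 tcp [0.5736 0.138  0.1517] yawx 8.69 tilt 0.06 F [-0.   0.6 -3.7] M [-0.08 -0.07 -0.  ] gap 0.0583 ff 97.1 j7 -1.64
shift units [-1.06 -2.33  0.07] turn units 0.04
```

```bash
python3 -m crank '[[-0.2,-0.4,0,0,40],[-0.5,-1,0,0,40],[-0.8,-1.6,0,0,40],[-1,-2.1,0,0,40],[-1.06,-2.3,0,0,40],[-1.06,-2.33,0,0,40],[-1.06,-2.33,0,0,40],[-1.06,-2.33,0,0,40]]' 
python3 -c "
from h import *
togo([.5385,.1915,.15],8.5)
import pickle;pickle.dump(env.camera_model('wrist'),open('w4.pkl','wb'))
w=env.grab_frame('wrist')[:,:,::-1];s=env.grab_frame('scene')[:,:,::-1]
for n,f in(('w',w),('s',s)): cv2.imwrite('pics/g4%s.png'%n,f)
print(proj('scene',[.538,.1915,.032]),proj('scene',[.538,.1915,.12]))
cv2.imwrite('pics/g4.png',np.hstack([cv2.resize(w[40:340,160:460],(400,400)),cv2.resize(s[190:310,340:460],(400,400),interpolation=cv2.INTER_CUBIC)]))"
```

```text
t: 7.12
eef_pos: [0.5393, 0.1873, 0.1526]
tcp_rot: [0.997, 0.073, 0.0, 0.001]
contact_force: [-0.9, -0.1, -3.7]
finger_gap: 0.0581
finger_force: 97.2
t 7.12 tcp [0.5393 0.1873 0.1526] yawx 8.39 tilt 0.07 F [-0.9 -0.1 -3.7] M [-0.03  0.    0.02] gap 0.0581 ff 97.2 j7 -1.74
shift units [-0.01 -0.17  0.1 ] turn units -0.02
[[392.91319593 271.45927159]] [[398.03039567 245.01129547]]
```

View pics/g4.png

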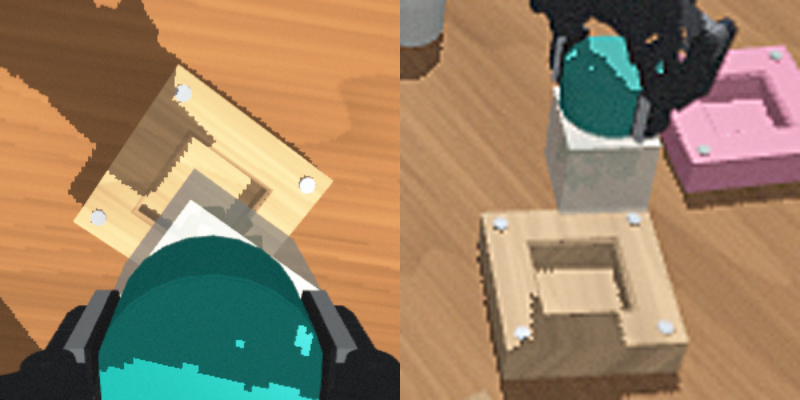

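Run:
```python
from h import *
import pickle;c=pickle.load(open('w4.pkl','rb'))
f=lambda P:np.array(P)/(4/3)+np.array([160,40])-.4
def ang(A,B): d=B-A;return np.degrees(np.arctan2(d[1],d[0]))%90,np.linalg.norm(d)
S=onplane(0,f([[98,217],[183,93],[308,185]]),.033,c)
print('block centre',(S[0]+S[2])/2,ang(S[0],S[1]),ang(S[1],S[2]))
J=onplane(0,f([[192,200],[320,290],[132,262]]),.1777,c);print('shoulder corner',J[0],ang(J[0],J[1]),ang(J[0],J[2]))
B=onplane(0,f([[195,168],[318,252]]),.1197,c);print('bottom corner',B[0],ang(B[0],B[1]))
for y in(62.5,):
  for X in(J[0],B[0]):
    a=np.radians(y-45+np.array([0,90,180,270])); print([np.round(X[:2]-.0396*np.array([np.cos(t),np.sin(t)]),4) for t in a])
```

```text
block centre [0.53912411 0.19223924 0.033     ] (np.float64(62.3678412571613), np.float64(0.09571154075910893)) (np.float64(62.71557169774961), np.float64(0.09650419118821893))
shoulder corner [0.57504941 0.19814382 0.1777    ] (np.float64(62.30298858545633), np.float64(0.053808696133354476)) (np.float64(54.80644058516796), np.float64(0.029584488673617185))
bottom corner [0.57516322 0.19899881 0.1197    ] (np.float64(63.67919282629339), np.float64(0.06921142673090333))
[array([0.5373, 0.1862]), array([0.587 , 0.1604]), array([0.6128, 0.2101]), array([0.5631, 0.2359])]
[array([0.5374, 0.1871]), array([0.5871, 0.1612]), array([0.6129, 0.2109]), array([0.5633, 0.2368])]
```

```bash
python3 -m crank '[[0.09,-0.2,0.3,0,40],[0.09,-0.2,0.8,0,40],[0.09,-0.2,1.3,0,40],[0.09,-0.2,1.8,0,40],[0.09,-0.2,2.3,0,40],[0.09,-0.2,2.7,0,40],[0.09,-0.2,2.9,0,40],[0.09,-0.2,3,0,40]]' 
python3 -m crank '[[0,0,0.1,0,40],[0,0,0.3,0,40],[0,0,0.5,0,40],[0,0,0.7,0,40],[0,0,0.9,0,40],[0,0,1.1,0,40],[0,0,1.3,0,40],[0,0,1.4,0,40]]' 
python3 -c "
from h import *
togo([.539,.192,.045],8.5)
s=env.grab_frame('scene')[:,:,::-1];w=env.grab_frame('wrist')[:,:,::-1]
cv2.imwrite('pics/g5.png',np.hstack([cv2.resize(w[40:340,160:460],(400,400)),cv2.resize(s[190:310,340:460],(400,400),interpolation=cv2.INTER_CUBIC)]))"
```

```text
t: 7.88
eef_pos: [0.5397, 0.1939, 0.0763]
tcp_rot: [0.997, 0.074, -0.001, 0.0]
contact_force: [-0.1, -0.2, -3.4]
finger_gap: 0.0586
finger_force: 97.1
t: 8.55
eef_pos: [0.5403, 0.1951, 0.044]
tcp_rot: [0.997, 0.074, 0.0, -0.001]
contact_force: [-8.7, -0.0, 36.3]
finger_gap: 0.0585
finger_force: 100.9
t 8.55 tcp [0.5403 0.1951 0.044 ] yawx 8.51 tilt 0.08 F [-8.7 -0.  36.3] M [-0.3   1.82 -0.04] gap 0.0585 ff 100.9 j7 -1.73
shift units [-0.07  0.12 -0.04] turn units 0.00
```

View pics/g5.png

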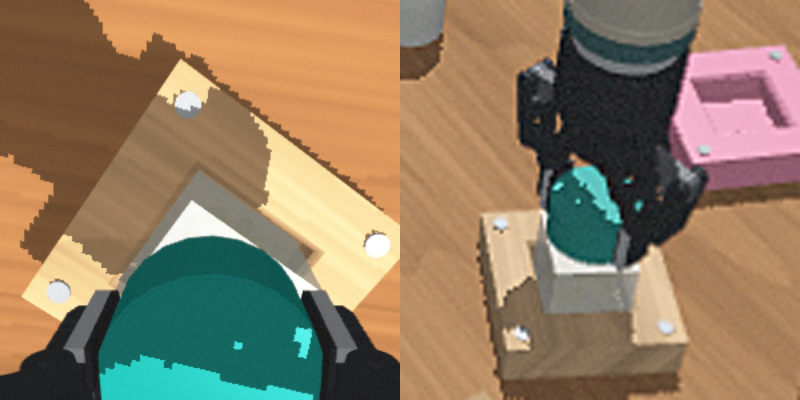

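```bash
python3 -m crank '[[0,0,-0.2,0,40],[0,0,-0.35,0,40],[0,0,-0.35,0,40],[0,0,-0.35,0,40],[0,0,-0.35,0,40],[0,0,-0.35,-0.3,40],[0,0,-0.35,-1,40],[0,0,-0.35,-2,40]]' 110
python3 -m crank '[[0,0,0,-1,40],[0,0,0,-2,40],[0,0,0,-3,40],[0,0,0,-4,40],[0,0,0,-5,40],[0,0,0,-6,40],[0,0,0,-7,40],[0,0,0,-8,40]]' 
python3 -c "
from h import *
togo([.539,.192,.045],8.5)"
```

```text
t: 9.32
eef_pos: [0.5405, 0.1935, 0.0509]
tcp_rot: [0.987, 0.162, 0.0, 0.0]
contact_force: [0.2, 0.9, -3.3]
finger_gap: 0.0583
finger_force: 118.1
t: 9.98
eef_pos: [0.5405, 0.1945, 0.0516]
tcp_rot: [0.871, 0.491, 0.001, -0.0]
contact_force: [0.1, 0.5, -1.2]
finger_gap: 0.0576
finger_force: 120.9
t 9.98 tcp [0.5405 0.1945 0.0516] yawx 58.80 tilt 0.06 F [ 0.1  0.5 -1.2] M [ 0.06  0.08 -0.  ] gap 0.0576 ff 120.9 j7 -1.13
shift units [-0.12  0.    0.26] turn units 10.06
```

```bash
python3 -m crank '[[0,0,0.1,0,40],[0,0,0.2,0,40],[0,0,0.25,0,40],[0,0,0.25,0,40],[0,0,0.25,0,40],[0,0,0.25,0,40],[0,0,0.25,0,40],[0,0,0.25,0,40]]' 
python3 -c "
from h import *
togo(None)
s=env.grab_frame('scene')[:,:,::-1]
cv2.imwrite('pics/g6s.png',s)
w=env.grab_frame('wrist')[:,:,::-1]
cv2.imwrite('pics/g6.png',np.hstack([cv2.resize(w[40:340,160:460],(400,400)),cv2.resize(s[190:310,340:460],(400,400),interpolation=cv2.INTER_CUBIC)]))"
```

```text
t: 10.65
eef_pos: [0.5408, 0.1943, 0.0469]
tcp_rot: [0.873, 0.488, 0.001, 0.0]
contact_force: [-4.8, -1.0, 16.0]
finger_gap: 0.0579
finger_force: 122.7
t 10.65 tcp [0.5408 0.1943 0.0469] yawx 58.40 tilt 0.11 F [-4.8 -1.  16. ] M [-0.31  0.66  0.  ] gap 0.0579 ff 122.7 j7 -1.13
```

```bash
python3 -m crank '[[0,0,0,-0.5,40],[0,0,0,-1.2,40],[0,0,0,-1.9,40],[0,0,0,-2.6,40],[0,0,0,-3.3,40],[0,0,0,-4,40],[0,0,0,-4.7,40],[0,0,0,-5.5,40]]' 
python3 -c "
from h import *
togo(None)
s=env.grab_frame('scene')[:,:,::-1]
w=env.grab_frame('wrist')[:,:,::-1]
cv2.imwrite('pics/g7.png',np.hstack([cv2.resize(w[40:340,160:460],(400,400)),cv2.resize(s[190:310,340:460],(400,400),interpolation=cv2.INTER_CUBIC)]))"
```

```text
t: 11.42
eef_pos: [0.5401, 0.1958, 0.0471]
tcp_rot: [0.731, 0.682, 0.001, -0.0]
contact_force: [-5.1, 1.2, 16.0]
finger_gap: 0.0582
finger_force: 122.9
t 11.42 tcp [0.5401 0.1958 0.0471] yawx 86.06 tilt 0.12 F [-5.1  1.2 16. ] M [ 0.2   1.15 -0.19] gap 0.0582 ff 122.9 j7 -0.80
```

```bash
python3 -m crank '[[0,0,-0.1,0,40],[0,0,-0.2,0,40],[0,0,-0.4,0,40],[0,0,-0.6,0,40],[0,0,-0.8,0,40],[0,0,-0.8,0,40],[0,0,-0.8,0,40],[0,0,-0.8,0,40]]' 
python3 -m crank '[[0,0,-0.1,0,40],[0,0,-0.3,0,40],[0,0,-0.5,0,40],[0,0,-0.7,0,40],[0,0,-0.9,0,40],[0,0,-0.9,0,40],[0,0,-0.9,0,40],[0,0,-0.9,0,40]]' 
python3 -c "
from h import *
togo([.539,.192,.089])
s=env.grab_frame('scene')[:,:,::-1]
w=env.grab_frame('wrist')[:,:,::-1]
cv2.imwrite('pics/g8.png',np.hstack([cv2.resize(w[40:340,160:460],(400,400)),cv2.resize(s[190:310,340:460],(400,400),interpolation=cv2.INTER_CUBIC)]))"
```

```text
t: 12.18
eef_pos: [0.5401, 0.1939, 0.0648]
tcp_rot: [0.732, 0.682, -0.0, 0.0]
contact_force: [1.0, -0.4, -0.8]
finger_gap: 0.0579
finger_force: 121.0
t: 12.85
eef_pos: [0.54, 0.194, 0.0875]
tcp_rot: [0.731, 0.682, -0.0, 0.0]
contact_force: [0.3, -0.7, -1.5]
finger_gap: 0.0579
finger_force: 121.0
t 12.85 tcp [0.54   0.194  0.0875] yawx 85.98 tilt 0.01 F [ 0.3 -0.7 -1.5] M [-0.   -0.04 -0.  ] gap 0.0579 ff 121.0 j7 -0.77
shift units [-0.08 -0.03 -0.06]
```

View pics/g8.png

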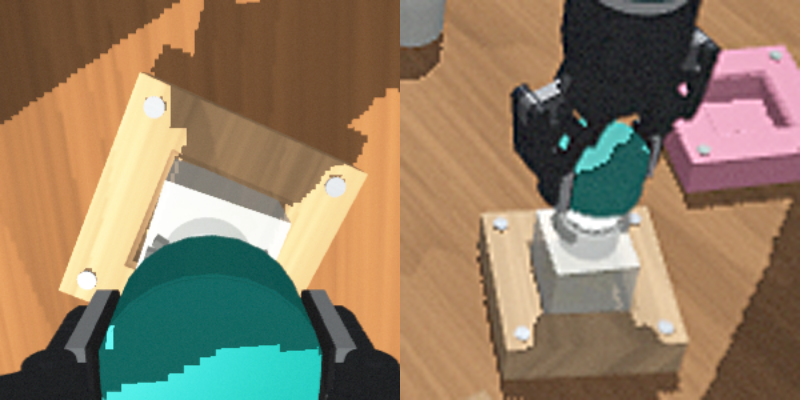

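The cap is off and level, the jar is seated square in the pocket with its neck visible below, and only the cap's weight hangs on the wrist. By the TCP height, the cap's lower edge is about 24 mm above the mouth. I'll hand the job in.

```bash
python3 -c "
from workcell import env
print(env.sign_off())"
```

```text
the job is handed in; nothing more can be done
None
```

I handed the job in with the jar seated in the wooden block and the unscrewed cap held level about 24 mm above its mouth; sign-off returned no verdict, and the jar rode up about 6 mm in the pocket during the first part of the unscrewing before dropping back.

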